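Unhook the caddy and park it on the narrow perch

TASK

Take the white caddy off the deep hook by lifting its handle clear over the hook's lip before drawing it away, and stand it upright on the cork mat. Let go, take it again by the crossbar of its handle, and lower it, without dropping it, onto the middle of the narrow wooden beam between the two metal uprights, lengthwise along the beam, and leave it standing there. Do not move the jar or the finger trainer.

Things in the scene. Friction and masses are not known exactly. Their poses are not given: they have to be found in the camera images.
- caddy_mid (a point): Caddy: white tray 110 (x) x 60 (y) x 45 mm high, three balls fixed in it, rigid steel handle over its middle: two flat uprights, 14 mm wide (x), 5 thick, from the bottom to 130 mm up, outer faces 64 mm apart in y, joined at the top by a crossbar along y. 0.28 to 0.56 kg. This point: centre line, 65 mm above the underside; x along the tray, z up. Half a turn about z leaves it the same.
- caddy_bar (a point): Centre of the handle's crossbar, 125 mm above the caddy's underside; axes as the caddy. Bar 10 x 10 mm in section, 54 mm long (y) between the uprights. On the hook the U keeps fingers from pinching it in x; hold the handle there by the uprights' outer faces, 64 mm apart, level with the bar or just below, the hook between the fingers.
- caddy_foot (a point): Centre of the caddy's underside, axes as the caddy. 60 mm above the bench while it hangs.
- caddy: The caddy as a body; origin at the centre of its underside, as caddy_foot.
- hook: Fixed hook stand, origin on the bench under the hook's seat. U of strap 32 mm wide (y): seat 180 mm above the bench, 20 mm long inside (x -10 to 10); orange lip at x = -14 to -10 mm, top at 216 mm; back wall up to an arm (top 204 mm) along +x to a post at x = 105 mm. Base plate 10 mm thick. The caddy hangs with its crossbar on the seat, axes as the hook's; it leaves over the lip, to the hook's -x.
- hook_tip (a point): Middle of the top edge of the hook's orange lip, 216 mm above the bench, 12 mm in -x of the seat's middle; axes as the hook.
- mat: Cork mat 180 (x) x 150 (y) x 3 mm, fixed, where the caddy is put down in between. Origin at the centre of its underside, on the bench; z up.
- perch: Fixed perch, origin on the bench under its centre, x along the beam. Beam 90 mm long, 30 mm wide (y), top 45 mm above the bench. Two aluminium uprights, 40 mm long (x), 10 thick, at y = +-43 mm, 76 mm free between, tops 165 mm above the bench. The caddy goes between them, x along the beam, either way round. Fingers outside its handle do not fit between them; fingers pinching the crossbar in x do.
- perch_top (a point): Centre of the beam's top, 45 mm above the bench, axes as the perch.
- jar: Bystander: empty glass jar, 72 mm across, 90 mm high; origin at the centre of its underside.
- trainer: Bystander: red silicone finger trainer, a ring 100 mm across, 22 mm high; origin at the centre of its underside.

How it is judged (in metres and radians):
On the way, in this order (a step that is already met when the one before it is completed fails the run):
1. the caddy is off the hook: its crossbar is out past the lip and it no longer touches the hook (x of caddy_bar in the frame of hook below -0.025 m and contact force between caddy and hook below 0.05 N and contact force between caddy and the fingers above 0.5 N), for 0.05 s.
2. the caddy stands upright on the cork mat, let go and at rest (x of caddy_foot in the frame of mat between -0.075 and 0.075 m and y of caddy_foot in the frame of mat between -0.06 and 0.06 m and height (world z) of caddy_foot below 0.008 m and angle between caddy_foot's own z axis and vertical below 0.08 rad and contact force between caddy and mat above 1 N and contact force between caddy and the fingers below 0.05 N and linear speed of caddy below 0.02 m/s), for 0.2 s.
At the end, for the whole second after the job is handed in: The caddy stands upright (within 0.08 rad) and still on the perch's beam, underside on the beam's top (-4 to +5 mm), its centre within 25 mm of the beam's centre lengthwise and 12 mm sideways, its length along the beam within 0.25 rad either way round, let go (x of caddy_foot in the frame of perch_top between -0.025 and 0.025 m and y of caddy_foot in the frame of perch_top between -0.012 and 0.012 m and z of caddy_foot in the frame of perch_top between -0.004 and 0.005 m and angle between caddy_foot's own z axis and vertical below 0.08 rad and angle between the x axis of caddy_foot and the x axis of perch_top, either way round below 0.25 rad and contact force between caddy and perch above 1 N and contact force between caddy and the fingers below 0.05 N and linear speed of caddy below 0.02 m/s and angular speed of caddy below 0.2 rad/s); the robot touches nothing.
It fails at once if the jar or the finger trainer is moved by more than 25 mm (distance of any of jar, trainer from where it was at the start of the episode above 0.025 m).
It fails at once if the caddy is tipped by more than 0.6 rad (angle between caddy_foot's own z axis and vertical above 0.6 rad).
It fails at once if the caddy is dropped (falls out of the fingers at over 0.5 m/s, a drop of more than about 13 mm) (linear speed of caddy above 0.5 m/s and contact force between caddy and the fingers below 0.05 N).
It also fails if it takes over 67 s, if anything falls off the work surface, if the arm or the gripper's body presses on something with over 40 N, if the wrist force passes 120 N, or if a joint passes its speed limit or range.

ROBOT

A 6-joint arm with a two-finger parallel gripper is mounted at the origin on the work surface. World frame = base frame: x ahead of the robot, y to its left, z up, the work surface at z = 0. Lengths are in mm, angles in rad, forces in N, time in s.
With the tool pointing down it reaches from about 350 to 725 mm from the base axis. Payload 6 kg.
Tool frame: the origin (TCP) lies midway between the tips of the shut fingers; the grasp point (between the pads) lies 19 mm behind it; z points along the fingers, y is the line along which they close (so a half turn about z gives the same grasp; the last joint's range is limited). The gripper opens to 85 mm and grips with 20 to 120 N. Pads are 22 mm wide; open, the fingers measure 114 mm over their backs; the gripper's body (76 mm by 85 mm) begins 54 mm behind the grasp point. The pads swing forward as they close: fully open they stand 13 mm farther back than shut.
Start: joints at [-0.961, 0.04, 0.085, 0, -1.615, -0.334], TCP at [163.4, -577.299, 231.261] pointing down, gripper open.
Joint ranges: [-2.56, 2.56], [-1.29, 2.01], [-1.08, 1.49], [-3.29, 1.98], [-2.81, -0.18], [-2.99, 2.99]. Speed limits (rad/s): [2.57, 2.57, 3.01, 3.14, 3.14, 3.14].

INTERFACE

Orientations are given as a rotation vector (axis times angle).
In Python, from station import env gives the robot as it stands.
- The arm moves only by the tool play_rows, never from a script. Its argument "increments" is a list of rows, each a list of 5 numbers: the shift along the tool's x, y, z in units of 1000 mm (1.0 is 1000 mm), then the turn about the tool's z in units of 180 degrees (1.0 is 180 degrees), then the gripper command: -1 is shut, 1 is fully open, values between are in proportion. In form: [[tx, ty, tz, roll, claw], ...]. A call has 1 to 20 rows; each row shifts and turns the commanded pose from where the row before left it, along the tool's axes as they then stand; what a row does not reach is not made up. A row lasts 1/8 s, in which the tool goes at most 62.5 mm and 10.7 degrees, less where a joint would pass 70% of its speed; a pose out of reach is approached as far as the arm can. A call with a number of a shift or a turn outside -1 to 1 is refused whole. A call with a gripper value outside its range is refused whole. The fingers move at their own pace and stop on an object; the grip force is fixed at half the most. Time passes only in rows, so rows that do not move let the fingers close. It gives the time, the measured TCP pose, the force, the opening and the grip force at its end, in the units of the state.
- env.sense(): the state, without advancing time (a new reading comes with each control period).
- env.snapshot(name): name is "side" or "top"; returns the picture (384x512x3 uint8, blue, green, red); there is no depth.
- env.camera_info(name): a dict with "fovy" (degrees; the focal length in pixels is half the picture's height over the tangent of half this angle, whatever the lens; pixels are square), "cx", "cy" (the principal point, pixels), "view" (4x4, takes a point from world to camera coordinates). Camera axes: x right, y up, looking along -z (the intrinsics and any distortion apply to the point x, -y, -z); pixel columns grow to the right and rows downward; lengths in mm; the calibration is good to about 2 mm. A picture is of the moment at which its call begins. camera_info takes no time and is no camera call.
- env.finish_job(): hands the job in; it is judged then, once.
The state is a dict: "time_s": time; "qpos": joint angles; "dq": joint speeds; "joint_efforts": joint torques, N m; "tcp_pos": TCP position; "ee_rot": TCP orientation; "ft_force": force on the tool from outside, world axes, zero at the start; "ft_torque": the same for the moment, N m; "grip_width": opening from 0.0 (shut) to 1.0 (fully open); "finger_force": force on a finger pad.
Only numpy, scipy, OpenCV 4.12 (cv2) and the standard library are available. Lean on these libraries where they do the work, as an engineer would, in place of code of your own. Each camera call takes 0.05 s, during which the arm holds its last target. There are 200 camera calls.

## Working session

There is one attempt and no reset: what is moved stays moved. The work goes in short steps, Python scripts to look and compute and a tool call to move; the robot and the scene stay as the last step left them, time stands still between calls to the robot, and variables do not carry over. Pictures are saved under pics/ and viewed, at most 10 in all, crops included, and the job is handed in when it is done.

Besides the shell and the picture viewer there is one more tool, called by a JSON object that holds its "name" and its "arguments". play_rows: Moves the arm, as the interface text tells. Its arguments: {"type":"object","properties":{"increments":{"type":"array","items":{"type":"array","items":{"type":"number"}}}},"required":["increments"]}

```bash
mkdir -p pics; ls; python3 - <<'E'
from station import env
import cv2
for n in("side","top"):
    cv2.imwrite(f"pics/{n}0.png",env.snapshot(n)); print(env.camera_info(n))
print(env.sense())
E
```

```text
pics
{'fovy': 44.48607321539933, 'cx': 257.6205674675443, 'cy': 193.07165978937192, 'view': array([[-7.94544590e-01, -6.07078776e-01, -1.24199124e-02,
         4.03185678e+02],
       [ 3.47888831e-01, -4.71890643e-01,  8.10118869e-01,
        -2.77016890e+02],
       [-4.97666812e-01,  6.39354816e-01,  5.86134083e-01,
        -9.80703711e+02],
       [ 0.00000000e+00,  0.00000000e+00,  0.00000000e+00,
         1.00000000e+00]])}
{'fovy': 49.379766227709766, 'cx': 257.93980075887714, 'cy': 191.79840887244134, 'view': array([[ 2.78470451e-02, -9.99606826e-01,  3.27648148e-03,
         1.36039693e-01],
       [ 9.75781763e-01,  2.78944731e-02,  2.16960481e-01,
        -5.33796254e+02],
       [-2.16966573e-01, -2.84457742e-03,  9.76174889e-01,
        -9.27212576e+02],
       [ 0.00000000e+00,  0.00000000e+00,  0.00000000e+00,
         1.00000000e+00]])}
{'time_s': 0.1, 'qpos': array([-9.61303100e-01,  4.07432402e-02,  8.39437485e-02, -3.89981827e-04,
       -1.61550392e+00, -3.33709095e-01]), 'dq': array([-3.17648461e-05, -1.69354147e-03,  4.47498361e-03,  4.67667574e-04,
       -7.90017537e-05,  1.56533372e-04]), 'joint_efforts': array([-5.65725946e-03, -3.69344831e+01,  3.48282874e+01,  6.95172474e+00,
       -4.48095801e-03,  8.76054642e-07]), 'tcp_pos': array([ 163.37567638, -577.03149038,  230.40533843]), 'ee_rot': array([ 4.31809303e-01, -3.11143347e+00, -2.38668960e-03]), 'ft_force': array([ 0.71729827,  0.75659903, -0.2202003 ]), 'ft_torque': array([-0.01477201, -0.06398588, -0.01409579]), 'finger_force': 0.0, 'grip_width': 0.9975726045390657}
```

View pics/side0.png

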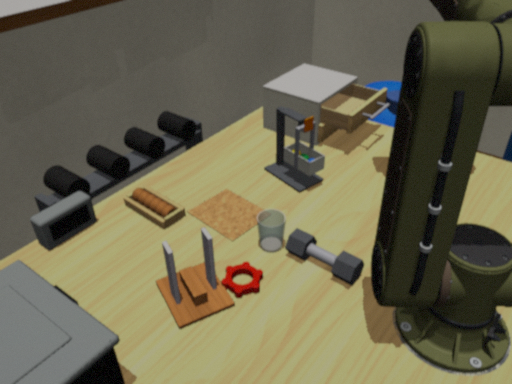

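View pics/top0.png

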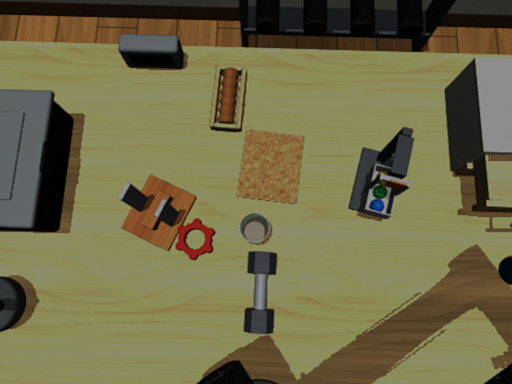

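The side view shows the hook at about (295,150), mat (228,213), perch (195,290), jar (271,230) and trainer (242,280). In the top view the hook is at about (383,175), mat (271,166), perch (158,212), jar (255,229) and trainer (195,239). I'll enlarge both.

```bash
cat > h.py <<'E'
import numpy as np, cv2
from station import env
def K(n):
    c=env.camera_info(n); f=192/np.tan(np.radians(c['fovy']/2)); return c,f
def proj(n,P):
    c,f=K(n); p=np.atleast_2d(P)@c['view'][:3,:3].T+c['view'][:3,3]
    return np.c_[c['cx']+f*p[:,0]/-p[:,2], c['cy']-f*p[:,1]/-p[:,2]]
def unproj(n,uv,z):
    c,f=K(n); R=c['view'][:3,:3]; o=-R.T@c['view'][:3,3]
    d=R.T@np.array([(uv[0]-c['cx'])/f,-(uv[1]-c['cy'])/f,-1]); return o+d*(z-o[2])/d[2]
def tri(us,ut):  # least squares from side and top
    A=[];b=[]
    for n,uv in(("side",us),("top",ut)):
        c,f=K(n); R=c['view'][:3,:3]; o=-R.T@c['view'][:3,3]
        d=R.T@np.array([(uv[0]-c['cx'])/f,-(uv[1]-c['cy'])/f,-1]); d/=np.linalg.norm(d)
        M=np.eye(3)-np.outer(d,d); A.append(M); b.append(M@o)
    return np.linalg.lstsq(np.vstack(A),np.hstack(b),rcond=None)[0]
def crop(im,x,y,w,h,s):
    c=cv2.resize(im[y:y+h,x:x+w],None,fx=s,fy=s,interpolation=cv2.INTER_CUBIC)
    for k in range(0,w,10): cv2.putText(c,str(x+k),(k*s,8),0,.3,(255,255,255),1); cv2.line(c,(k*s,9),(k*s,14),(255,255,255),1)
    for k in range(0,h,10): cv2.putText(c,str(y+k),(0,k*s+4),0,.3,(255,255,255),1)
    return c
E
python3 - <<'E'
from h import *
t=cv2.imread("pics/top0.png");s=cv2.imread("pics/side0.png")
cv2.imwrite("pics/c1.png",np.hstack([crop(t,340,120,80,110,5),crop(s,258,100,80,110,5)]))
cv2.imwrite("pics/c2.png",np.hstack([crop(t,115,165,110,100,4)[:400],crop(s,150,225,90,100,4)]))
E
```

```text
(no output)
```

View pics/c1.png

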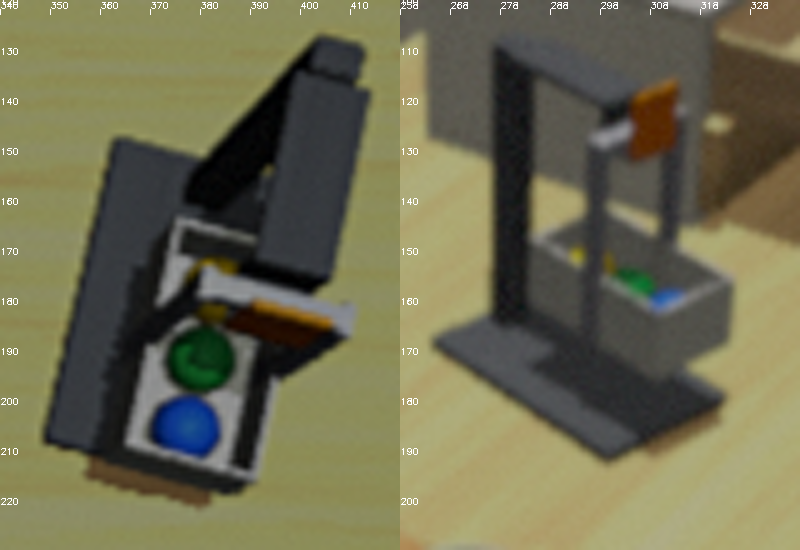

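View pics/c2.png

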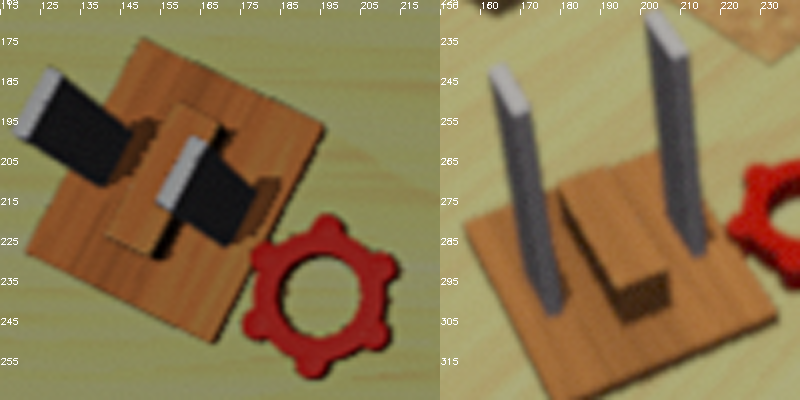

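```bash
python3 - <<'E'
from h import *
np.set_printoptions(precision=1,suppress=True)
def P(n,l,z,t):
    a=np.array([unproj(n,u,z)[:2] for u in l]); print(t,n,a.tolist() if 0 else a.round(1).tolist(),'mean',a.mean(0)); return a
P('top',[(390.4,180),(406.4,185.2)],216,'lip')
P('side',[(304.4,119),(313.6,116)],216,'lip')
P('top',[(400,135),(414,138),(405,176),(392,175)],204,'arm')
P('top',[(363,147.6),(349,208)],10,'baseL')
P('top',[(380.5,175),(411,183)],190,'bar')
P('side',[(264.5,168),(300,191.5),(322.5,179.5)],10,'base')
P('top',[(376,164),(367,208),(389.5,217)],105,'tray top: farL,nearL,nearR')
P('side',[(284,147),(309,164.5),(324,156)],105,'tray')
for n,l in(('top',[[(127.5,181.5),(130.5,183.3),(122,199.5),(118.5,197.5)],[(162.5,199.3),(166.8,200.3),(159.3,217),(154.5,215.5)]]),('side',[[(162.5,242),(165.5,241),(172,251.3),(168.5,254.3)],[(201.5,228.8),(205,227.5),(212,237.5),(208,240.5)]])):
    for q in l: P(n,q,165,'upr')
P('top',[(160.5,190.3),(171.3,196.3),(141.5,223.3),(153,229.3)],45,'beam')
P('side',[((562-440)/4+150,190/4+225),((605-440)/4+150,165/4+225),((620-440)/4+150,290/4+225),((670-440)/4+150,270/4+225)],45,'beam')
P('top',[(249,131),(303,136),(237,196),(296,203)],3,'mat')
P('side',[(228,190.5),(192,212),(235,237),(266,212)],3,'mat')
P('top',[(254,223)],90,'jar');P('top',[(195,239)],22,'ring')
c=env.sense()
E
```

```text
lip top [[530.2, -248.0], [520.4, -279.3]] mean [ 525.3 -263.6]
lip side [[534.6, -250.1], [523.9, -280.1]] mean [ 529.3 -265.1]
arm top [[630.0, -275.6], [624.3, -304.3], [542.5, -281.7], [543.8, -255.5]] mean [ 585.1 -279.3]
baseL top [[667.0, -248.4], [510.0, -209.7]] mean [ 588.5 -229.1]
bar top [[547.0, -236.4], [531.8, -298.4]] mean [ 539.4 -267.4]
base side [[666.7, -243.9], [509.0, -204.3], [488.6, -295.9]] mean [ 554.8 -248. ]
tray top: farL,nearL,nearR top [[595.9, -252.5], [493.2, -229.0], [474.3, -278.4]] mean [ 521.2 -253.3]
tray side [[600.1, -251.0], [489.8, -213.3], [479.6, -276.5]] mean [ 523.2 -246.9]
upr top [[524.3, 290.5], [520.6, 283.8], [485.3, 298.2], [489.4, 306.0]] mean [504.9 294.6]
upr top [[488.2, 213.8], [486.3, 204.6], [450.7, 217.5], [453.5, 227.7]] mean [469.7 215.9]
upr side [[524.2, 294.0], [521.5, 288.2], [488.6, 301.9], [487.9, 312.2]] mean [505.6 299.1]
upr side [[488.6, 216.0], [485.6, 208.4], [452.3, 223.4], [452.7, 235.2]] mean [469.8 220.8]
beam top [[533.6, 248.5], [519.7, 221.6], [452.9, 286.9], [439.5, 258.7]] mean [486.4 253.9]
beam side [[528.1, 257.0], [522.4, 228.3], [451.2, 290.9], [439.4, 264.7]] mean [485.3 260.2]
mat top [[705.9, 42.9], [696.3, -96.5], [533.7, 67.2], [520.2, -79.9]] mean [614.  -16.6]
mat side [[686.9, -91.5], [700.9, 45.8], [538.6, 55.4], [536.3, -75.9]] mean [615.6 -16.6]
jar top [[454.6, 21.9]] mean [454.6  21.9]
ring top [[421.9, 162.4]] mean [421.9 162.4]
```

{"name": "play_rows", "arguments": {"increments": [[0,0,-0.02,0.055,1],[0,0,-0.02,0.055,1],[0,0,0,0.055,1],[-0.029,0.0392,0,0,1],[-0.029,0.0392,0,0,1],[-0.029,0.0392,0,0,1],[-0.029,0.0392,0,0,1],[-0.029,0.0392,0,0,1],[-0.029,0.0392,0,0,1],[-0.029,0.0392,0,0,1],[-0.029,0.0392,0,0,1],[-0.029,0.0392,0,0,1],[-0.029,0.0392,0,0,1],[0,0,0,0,1],[0,0,0,0,1]]}}

```text
time_s: 1.98
tcp_pos: [538.9, -266.5, 270.8]
ee_rot: [-0.379, -3.118, 0.0]
ft_force: [-0.7, -0.5, -0.2]
grip_width: 0.997
finger_force: 0.0
```

```bash
python3 - <<'E'
from h import *
s=env.snapshot("side");t=env.snapshot("top")
cv2.imwrite("pics/c3.png",np.hstack([crop(t,340,100,80,110,5),crop(s,258,70,80,110,5)]))
from scipy.spatial.transform import Rotation as R
q=env.sense();print(q['tcp_pos'],R.from_rotvec(q['ee_rot']).as_matrix().round(3),q['qpos'],proj('side',[q['tcp_pos']]))
E
```

```text
[ 538.46190551 -267.10743165  271.44405752] [[-0.97   0.241  0.   ]
 [ 0.241  0.97  -0.   ]
 [-0.    -0.    -1.   ]] [-1.27394656e-01  5.11834557e-02  1.69248892e-01  9.02901051e-05
 -1.68881605e+00 -1.68689372e+00] [[307.58599643  97.61810512]]
```

View pics/c3.png

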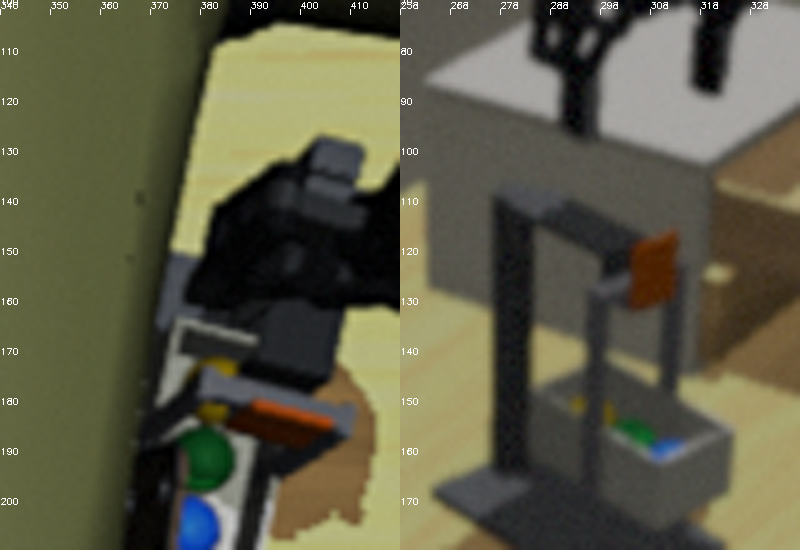

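The tips show in side at (294,97) and (320,89), straddling the lip at (309,124), as projected. Descending.

{"name": "play_rows", "arguments": {"increments": [[0,0,0.025,0,1],[0,0,0.025,0,1],[0,0,0.02,0,1],[0,0,0.015,0,1],[0,0,0.015,0,1],[0,0,0.015,0,1],[0,0,0,0,1],[0,0,0,0,1]]}}

```text
time_s: 3.08
tcp_pos: [539.3, -266.6, 156.9]
ee_rot: [0.38, 3.118, -0.001]
ft_force: [0.1, 0.7, 0.2]
grip_width: 1.001
finger_force: 0.0
```

```bash
python3 - <<'E'
from h import *
s=env.snapshot("side");t=env.snapshot("top")
cv2.imwrite("pics/c4.png",np.hstack([crop(t,340,100,80,110,5),crop(s,258,70,80,110,5)]))
E
```

```text
(no output)
```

View pics/c4.png

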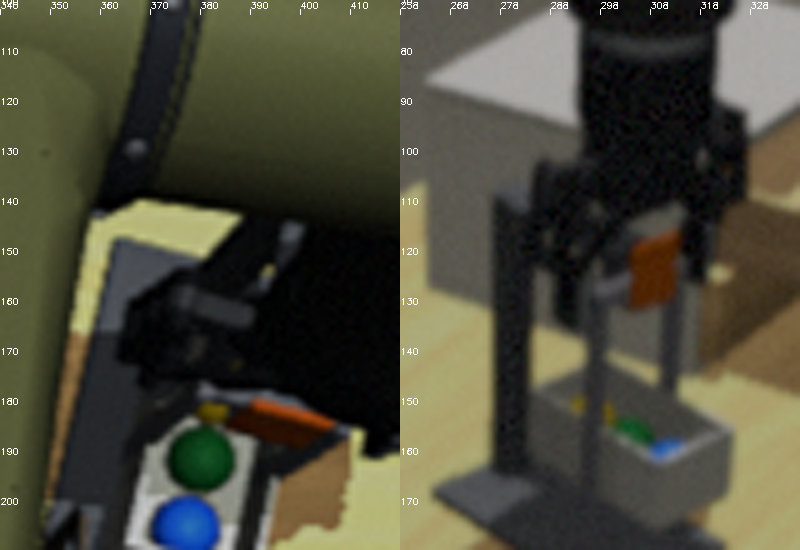

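The fingers stand at about (292,136) and (318,125), either side of the handle's uprights (298 and 312). Closing.

{"name": "play_rows", "arguments": {"increments": [[0,0,0,0,-1],[0,0,0,0,-1],[0,0,0,0,-1],[0,0,0,0,-1],[0,0,0,0,-1],[0,0,0,0,-1]]}}

```text
time_s: 3.92
tcp_pos: [539.4, -266.6, 157.2]
ee_rot: [0.38, 3.117, -0.001]
ft_force: [-0.7, 0.8, 6.4]
grip_width: 0.739
finger_force: 67.5
```

```bash
python3 - <<'E'
from h import *
s=env.snapshot("side")
cv2.imwrite("pics/c5.png",crop(s,258,80,80,75,8))
print(env.sense()['finger_force'],env.sense()['grip_width'])
hx=np.array([.97,-.242,0]);hy=np.array([.242,.97,0]);o=np.array([539,-267.,0])
for y,z in((34,190),(34,174),(-34,190)):
  for x in(-11,11): print(y,z,x,proj('side',o+hx*x+hy*y+[0,0,z]))
E
```

```text
67.49175667762756 0.7317679943980554
34 190 -11 [[299.64414799 129.92474046]]
34 190 11 [[294.2277511  127.01384426]]
34 174 -11 [[299.41162214 135.08641414]]
34 174 11 [[294.0365629  132.14103784]]
-34 190 -11 [[317.47770755 122.50648804]]
-34 190 11 [[312.01174272 119.74792588]]
```

View pics/c5.png

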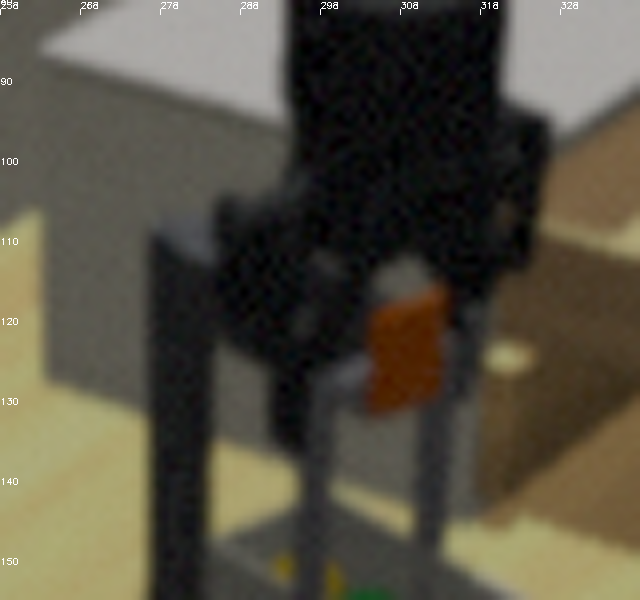

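{"name": "play_rows", "arguments": {"increments": [[0,0,-0.008,0,-1],[0,0,-0.01,0,-1],[0,0,-0.01,0,-1],[0,0,-0.01,0,-1],[0,0,-0.01,0,-1],[0,0,0,0,-1],[0,0,0,0,-1]]}}

```text
time_s: 4.85
tcp_pos: [539.0, -266.3, 203.9]
ee_rot: [-0.38, -3.118, -0.001]
ft_force: [0.3, -0.9, -3.1]
grip_width: 0.737
finger_force: 66.8
```

```bash
python3 - <<'E'
from h import *
s=env.snapshot("side")
cv2.imwrite("pics/c6.png",crop(s,248,80,90,90,6))
print(env.sense())
E
```

```text
{'time_s': 4.9, 'qpos': array([-1.26175673e-01,  4.26774507e-02,  3.73692177e-02, -4.18437564e-04,
       -1.56649957e+00, -1.68718029e+00]), 'dq': array([ 0.00198072,  0.00091575, -0.00232434,  0.00102859,  0.00030806,
       -0.00106195]), 'joint_efforts': array([-9.29495436e-03, -3.91896272e+01,  3.69337785e+01,  7.64979154e+00,
       -3.04164882e-03,  2.72309023e-05]), 'tcp_pos': array([ 538.87684151, -266.28460448,  203.62691342]), 'ee_rot': array([-3.79959437e-01, -3.11751399e+00, -6.64829717e-04]), 'ft_force': array([ 0.36353552, -0.06802716, -3.07797492]), 'ft_torque': array([-0.01378257,  0.01197455,  0.00839922]), 'finger_force': 66.81450605392456, 'grip_width': 0.732593181802375}
```

View pics/c6.png

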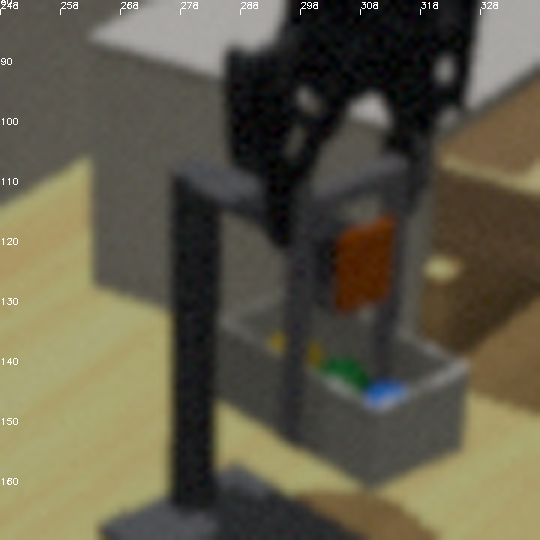

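The bar sits at about row 108 (side), clear above the lip's top at row 117, and the caddy is level. Drawing it out, then over to the mat.

{"name": "play_rows", "arguments": {"increments": [[0.01,0,0,0,-1],[0.02,0,0,0,-1],[0.03,0,0,0,-1],[0.03,0,0,0,-1],[0.03,0,0,0,-1],[0.02,0,0,0,-1],[-0.007,0.012,0,0,-1],[-0.015,0.026,0,0,-1],[-0.015,0.026,0,0,-1],[-0.015,0.026,0,0,-1],[-0.015,0.026,0,0,-1],[-0.015,0.026,0,0,-1],[-0.015,0.026,0,0,-1],[-0.015,0.026,0,0,-1],[-0.015,0.026,0,0,-1],[-0.015,0.026,0,0,-1],[-0.01,0.015,0,0,-1],[0,0,0,0,-1],[0,0,0,0,-1]]}}

```text
time_s: 7.28
tcp_pos: [613.2, -16.3, 204.2]
ee_rot: [-0.38, -3.118, 0.0]
ft_force: [-0.1, -0.1, -3.4]
grip_width: 0.736
finger_force: 67.0
```

```bash
python3 - <<'E'
from h import *
s=env.snapshot("side")
cv2.imwrite("pics/c7.png",crop(s,170,110,130,140,4))
E
```

```text
(no output)
```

View pics/c7.png

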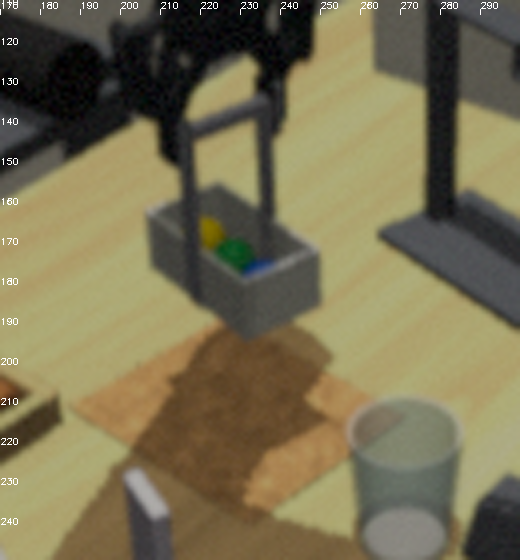

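The caddy is off the hook, level over the mat. Its tray's lower corner is at (230,192) and the mat spans roughly (187–270, 190–238) in the side view. Lowering.

{"name": "play_rows", "arguments": {"increments": [[0,0,0.015,0,-1],[0,0,0.025,0,-1],[0,0,0.025,0,-1],[0,0,0.015,0,-1],[0,0,0.01,0,-1],[0,0,0.006,0,-1],[0,0,0.004,0,-1],[0,0,0.001,0,-1],[0,0,0,0,-1],[0,0,0,0,-1]]}}

```text
time_s: 8.57
tcp_pos: [613.6, -15.9, 103.7]
ee_rot: [0.38, 3.118, 0.0]
ft_force: [-1.3, 0.6, -3.2]
grip_width: 0.734
finger_force: 66.9
```

{"name": "play_rows", "arguments": {"increments": [[0,0,0.001,0,-1],[0,0,0.001,0,-1],[0,0,0.001,0,-1],[0,0,0,0,-1]]}}

```text
time_s: 9.07
tcp_pos: [613.4, -15.9, 100.3]
ee_rot: [-0.38, -3.118, -0.0]
ft_force: [-0.0, 0.0, -2.7]
grip_width: 0.734
finger_force: 67.0
```

{"name": "play_rows", "arguments": {"increments": [[0,0,0.001,0,-1],[0,0,0.0005,0,-1],[0,0,0,0,-1],[0,0,0,0,-1]]}}

```text
time_s: 9.57
tcp_pos: [613.7, -16.0, 100.3]
ee_rot: [0.38, 3.117, 0.0]
ft_force: [-4.6, 0.6, 5.5]
grip_width: 0.74
finger_force: 68.2
```

{"name": "play_rows", "arguments": {"increments": [[0,0,0,0,1],[0,0,0,0,1],[0,0,0,0,1],[0,0,0,0,1],[0,0,0,0,1],[0,0,0,0,1],[0,0,0,0,1],[0,0,-0.01,0,1],[0,0,-0.02,0,1],[0,0,-0.03,0,1],[0,0,-0.03,0,1],[0,0,0,0,1]]}}

```text
time_s: 11.08
tcp_pos: [615.0, -16.0, 194.2]
ee_rot: [0.379, 3.111, 0.003]
ft_force: [0.1, 0.5, -0.2]
grip_width: 1.001
finger_force: 0.0
```

{"name": "play_rows", "arguments": {"increments": [[0,0,0,-0.05,1],[0,0,0,-0.05,1],[0,0,0,-0.05,1],[0,0,0,-0.05,1],[0,0,0,-0.05,1],[0,0,0,-0.05,1],[0,0,0,-0.05,1],[0,0,0,-0.05,1],[0,0,0,-0.05,1],[0,0,0,-0.05,1],[0,0,0,0,1],[0,0,0,0,1]]}}

```text
time_s: 12.58
tcp_pos: [613.4, -15.9, 189.0]
ee_rot: [-1.933, 2.477, 0.0]
ft_force: [1.0, -0.1, -1.1]
grip_width: 1.003
finger_force: 0.0
```

```bash
python3 - <<'E'
from h import *
from scipy.spatial.transform import Rotation as R
s=env.snapshot("side");t=env.snapshot("top")
q=env.sense();print(q['tcp_pos'],R.from_rotvec(q['ee_rot']).as_matrix().round(3).tolist(),q['qpos'].round(2))
cv2.imwrite("pics/s8.png",s);cv2.imwrite("pics/t8.png",t)
# perch crops enlarged too, with model overlay dots of caddy on the mat
hx=np.array([.97,-.242,0]);hy=np.array([.242,.97,0]);o=np.array([613.5,-16,3.])
a=crop(s,180,110,90,130,4);
for x,y,z in((55,30,45),(-55,30,45),(-55,-30,45),(55,-30,45),(-55,-30,0),(-55,30,0),(0,32,130),(0,-32,130)):
    u=proj('side',o+hx*x+hy*y+[0,0,z])[0]; cv2.circle(a,tuple(int(v) for v in ((u[0]-180)*4,(u[1]-110)*4)),2,(255,0,255),-1)
b=crop(s,150,215,90,110,4)
px=np.array([.9135,-.4067,0]);py=np.array([.4067,.9135,0]);p=np.array([487,257,0.])
pts=[(sx*45,sy*15,45) for sx in(1,-1) for sy in(1,-1)]+[(sx*20,sy*w,165) for sx in(1,-1) for sy in(1,-1) for w in(38,48)]
for x,y,z in pts:
    u=proj('side',p+px*x+py*y+[0,0,z])[0]; cv2.circle(b,tuple(int(v) for v in ((u[0]-150)*4,(u[1]-215)*4)),2,(255,0,255),-1)
a=cv2.copyMakeBorder(a,0,0,0,0,0); h=520
b=np.vstack([b,np.zeros((h-b.shape[0],b.shape[1],3),np.uint8)])
cv2.imwrite("pics/c8.png",np.hstack([a,b]))
E
```

```text
[613.38496521 -15.93388604 188.89873705] [[-0.242, -0.97, -0.0], [-0.97, 0.242, 0.0], [-0.0, 0.0, -1.0]] [ 0.3   0.08  0.04 -0.   -1.54 -0.54]
```

View pics/c8.png

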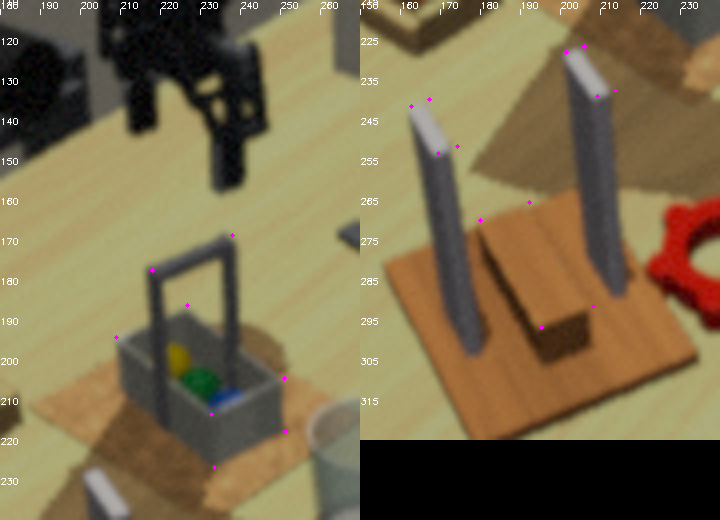

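The side overlay matches the caddy on the mat (bar ends (216,177) and (236,168)) to within 1 px. The perch overlay is within about 1 px of the beam's near corners (195,297) and (207,293). I'll refine the perch numerically from the uprights' bright tops in both views.

```bash
python3 - <<'E'
from h import *
for n,f,(x0,y0,x1,y1) in(("side","side0",(155,215,220,262)),("top","top0",(112,175,180,225))):
    im=cv2.imread(f"pics/{f}.png")[y0:y1,x0:x1].astype(int)
    sat=im.max(2)-im.min(2); v=im.mean(2)
    m=((sat<25)&(v>115)).astype(np.uint8)
    k,l,st,c=cv2.connectedComponentsWithStats(m)
    for i in range(1,k):
        if st[i,4]>12:
            u=c[i]+[x0,y0]; print(n,st[i],u,unproj(n,u,165).round(1))
E
```

```text
side [46 13 11 12 62] [206.08064516 233.29032258] [471.1 220.9 165. ]
side [ 7 26 11 13 67] [166.88059701 247.10447761] [505.8 299.4 165. ]
top [ 6  7 12 17 78] [123.44871795 190.23076923] [505.2 297.2 165. ]
top [43 24 11 18 69] [159.72463768 207.57971014] [470.5 218.2 165. ]
```

{"name": "play_rows", "arguments": {"increments": [[0,0,0.025,0,1],[0,0,0.025,0,1],[0,0,0.015,0,1],[0,0,0.01,0,1],[0,0,0.005,0,1],[0,0,0,0,1],[0,0,0,0,1]]}}

```text
time_s: 13.55
tcp_pos: [613.8, -15.9, 109.6]
ee_rot: [-1.936, 2.473, -0.001]
ft_force: [-0.1, 0.4, -1.0]
grip_width: 0.999
finger_force: 0.0
```

{"name": "play_rows", "arguments": {"increments": [[0,0,0,0,0.4],[0,0,0,0,0],[0,0,0,0,-0.3],[0,0,0,0,-0.5],[0,0,0,0,-0.7],[0,0,0,0,-1],[0,0,0,0,-1],[0,0,0,0,-1],[0,0,0,0,-1],[0,0,0,0,-1]]}}

```text
time_s: 14.8
tcp_pos: [613.4, -16.0, 108.9]
ee_rot: [1.936, -2.474, -0.0]
ft_force: [-2.8, 0.5, 2.2]
grip_width: 0.101
finger_force: 59.0
```

{"name": "play_rows", "arguments": {"increments": [[0,0,-0.008,0,-1],[0,0,-0.015,0,-1],[0,0,-0.025,0,-1],[0,0,-0.025,0,-1],[0,0,-0.025,0,-1],[0,0,-0.025,0,-1],[0,0,-0.025,0,-1],[0,0,-0.02,0,-1],[0,0,-0.014,0.015,-1],[0,0,0,0.02,-1],[0,0,0,0.02,-1],[0,0,0,0,-1],[0,0,0,0,-1]]}}

```text
time_s: 16.42
tcp_pos: [613.4, -16.0, 291.1]
ee_rot: [-1.717, 2.63, 0.0]
ft_force: [0.0, -0.0, -3.5]
grip_width: 0.102
finger_force: 58.6
```

{"name": "play_rows", "arguments": {"increments": [[-0.008,0.009,0,0,-1],[-0.016,0.018,0,0,-1],[-0.02,0.0226,0,0,-1],[-0.02,0.0226,0,0,-1],[-0.02,0.0226,0,0,-1],[-0.02,0.0226,0,0,-1],[-0.02,0.0226,0,0,-1],[-0.02,0.0226,0,0,-1],[-0.02,0.0226,0,0,-1],[-0.02,0.0226,0,0,-1],[-0.01,0.0118,0,0,-1],[-0.006,0.0064,0,0,-1],[0,0,0,0,-1],[0,0,0,0,-1],[0,0,0,0,-1]]}}

```text
time_s: 18.3
tcp_pos: [487.6, 257.6, 290.9]
ee_rot: [-1.714, 2.633, -0.0]
ft_force: [-0.8, 0.3, -2.5]
grip_width: 0.098
finger_force: 58.6
```

```bash
python3 - <<'E'
from h import *
from scipy.spatial.transform import Rotation as R
s=env.snapshot("side");t=env.snapshot("top")
q=env.sense();M=R.from_rotvec(q['ee_rot']).as_matrix();print(q['tcp_pos'],M.round(3).tolist(),q['qpos'].round(2),q['ft_force'],q['grip_width'])
cv2.imwrite("pics/s9.png",s);cv2.imwrite("pics/t9.png",t)
# compare caddy model silhouette: green ball & tray colour stats vs projection
o=q['tcp_pos']-[0,0,105.9];cx=-M[:,1];cy=np.array([-cx[1],cx[0],0])
g=s.astype(int); sat=g.max(2)-g.min(2)
pts=[o+cx*x+cy*y+np.array([0,0,z]) for x in(-55,55) for y in(-30,30) for z in(0,45)]
u=proj('side',pts); hull=cv2.convexHull(u.astype(np.float32))
x0,y0=u.min(0).astype(int)-8; x1,y1=u.max(0).astype(int)+8
m=((sat<22)&(g.mean(2)<175)).astype(np.uint8)
H=np.zeros(m.shape,np.uint8); cv2.fillConvexPoly(H,hull.astype(int),1)
print(u.round(0).tolist())
for dy in range(-6,7,3):
    print(dy,[round(float(m[(np.roll(np.roll(H,dy,0),dx,1))>0].mean()),3) for dx in range(-6,7,2)])
# ascii of mask
for r in range(y0,y1,2): print(r,''.join('#' if a and b else 'o' if a else '.' if b else ' ' for a,b in zip(m[r,x0:x1],H[r,x0:x1])))
E
```

```text
[487.56010435 257.79402027 290.82249623] [[-0.404, -0.915, -0.0], [-0.915, 0.404, 0.0], [-0.0, 0.0, -1.0]] [ 0.85 -0.07  0.08 -0.   -1.73 -1.27] [ 0.54836467 -0.35575204 -4.54207032] 0.10248855474653319
[[212.0, 243.0], [210.0, 226.0], [183.0, 254.0], [181.0, 236.0], [190.0, 213.0], [188.0, 196.0], [164.0, 222.0], [161.0, 205.0]]
-6 [0.61, 0.639, 0.642, 0.621, 0.587, 0.556, 0.52]
-3 [0.619, 0.663, 0.691, 0.686, 0.653, 0.614, 0.573]
0 [0.62, 0.669, 0.709, 0.723, 0.692, 0.651, 0.606]
3 [0.586, 0.634, 0.677, 0.706, 0.696, 0.654, 0.61]
6 [0.527, 0.568, 0.611, 0.649, 0.666, 0.648, 0.608]
187            ooooo       oooooooooooo       ooo                      
189             oo          oooooooooo        ooo                      
191             ooo          oooooo           ooo                      
193             ooo                           oooo                     
195              oo                    ..      ooo                     
197              ooo             .....##..     ooo                     
199              ooo       .....#########...   ooo                     
201   
[... 1448 characters left out ...]
  oo         .####################################       
243            oo oo         ###################################       
245            oooooo         #############################ooooo       
247             oooooo         .################......  oooooooo       
249             ooooooo         .##########.....        ooooooooo      
251             oooooooo          ###......             ooooooooo      
253              ooooooo           ..                    oooooooo      
255              oooooooo                                oooooooo      
257              oooooooo                                oooooooo      
259               ooooooo                                ooooooooo
```

The silhouette overlay puts the caddy level and where the model expects it (right edge within about 1 px). Shifting 1 mm and descending.

{"name": "play_rows", "arguments": {"increments": [[-0.001,0,0.005,0,-1],[0,0,0.01,0,-1],[0,0,0.01,0,-1],[0,0,0.01,0,-1],[0,0,0.01,0,-1],[0,0,0,0,-1],[0,0,0,0,-1]]}}

```text
time_s: 19.27
tcp_pos: [487.9, 259.2, 246.2]
ee_rot: [-1.715, 2.631, -0.0]
ft_force: [-1.1, -0.1, -3.6]
grip_width: 0.103
finger_force: 58.6
```

```bash
python3 - <<'E'
from h import *
q=env.sense();print(q['tcp_pos'],q['ft_force'],q['ft_torque'])
E
```

```text
[487.88235876 259.15065406 246.23534765] [-1.07442239 -0.07026579 -3.57237293] [ 0.00750633 -0.0064119  -0.04905058]
```

{"name": "play_rows", "arguments": {"increments": [[0,0,0.01,0,-1],[0,0,0.015,0,-1],[0,0,0.015,0,-1],[0,0,0.015,0,-1],[0,0,0.015,0,-1],[0,0,0.01,0,-1],[0,0,0.007,0,-1],[0,0,0.004,0,-1],[0,0,0.001,0,-1],[0,0,0,0,-1],[0,0,0,0,-1]]}}

```text
time_s: 20.65
tcp_pos: [487.9, 259.3, 154.2]
ee_rot: [-1.715, 2.631, 0.0]
ft_force: [-0.9, -0.5, -3.4]
grip_width: 0.107
finger_force: 58.6
```

{"name": "play_rows", "arguments": {"increments": [[0,0,0.001,0,-1],[0,0,0.001,0,-1],[0,0,0,0,-1],[0,0,0,0,-1]]}}

```text
time_s: 21.15
tcp_pos: [487.7, 259.1, 151.8]
ee_rot: [1.716, -2.632, -0.0]
ft_force: [-0.8, 0.1, -3.1]
grip_width: 0.101
finger_force: 58.6
```

{"name": "play_rows", "arguments": {"increments": [[0,0,0.001,0,-1],[0,0,0.0005,0,-1],[0,0,0,0,-1],[0,0,0,0,-1]]}}

```text
time_s: 21.65
tcp_pos: [487.8, 259.3, 150.7]
ee_rot: [-1.715, 2.631, 0.0]
ft_force: [-0.6, 0.6, -0.1]
grip_width: 0.101
finger_force: 59.0
```

{"name": "play_rows", "arguments": {"increments": [[0,0,0.0005,0,-1],[0,0,0,0,-1],[0,0,0,0,-1]]}}

```text
time_s: 22.02
tcp_pos: [488.0, 259.4, 150.7]
ee_rot: [-1.715, 2.63, 0.0]
ft_force: [-2.8, 0.6, 6.0]
grip_width: 0.099
finger_force: 59.7
```

{"name": "play_rows", "arguments": {"increments": [[0,0,0,0,-0.6],[0,0,0,0,-0.4],[0,0,0,0,0],[0,0,0,0,0],[0,0,0,0,0],[0,0,0,0,0]]}}

```text
time_s: 22.78
tcp_pos: [487.7, 259.2, 149.8]
ee_rot: [-1.716, 2.632, 0.0]
ft_force: [-0.7, -0.2, -0.5]
grip_width: 0.497
finger_force: 0.0
```

{"name": "play_rows", "arguments": {"increments": [[0,0,-0.01,0,0],[0,0,-0.02,0,0],[0,0,-0.03,0,0],[0,0,-0.04,0,0],[0,0,-0.04,0,0],[0,0,0,0,0],[0,0,0,0,0],[0,0,0,0,0]]}}

```text
time_s: 23.78
tcp_pos: [487.5, 259.0, 289.1]
ee_rot: [1.715, -2.63, 0.0]
ft_force: [-1.1, -0.1, 0.0]
grip_width: 0.497
finger_force: 0.0
```

```bash
python3 - <<'E'
from h import *
s=env.snapshot("side"); cv2.imwrite("pics/s10.png",s)
q=env.sense();print(q['tcp_pos'],q['ft_force'],q['grip_width'])
o=np.array([488,259.2,45.]);a=np.radians(-23.9);cx=np.array([np.cos(a),np.sin(a),0]);cy=np.array([-cx[1],cx[0],0])
u=proj('side',[o+cx*x+cy*y+np.array([0,0,z]) for x in(-55,55) for y in(-30,30) for z in(0,45)])
g=s.astype(int); sat=g.max(2)-g.min(2); m=((sat<22)&(g.mean(2)<175))
H=np.zeros(m.shape,np.uint8); cv2.fillConvexPoly(H,cv2.convexHull(u.astype(np.float32)).astype(int),1)
for r in range(222,320,2): print(r,''.join('#' if a and b else 'o' if a else '.' if b else ' ' for a,b in zip(m[r,150:225],H[r,150:225])))
E
```

```text
[487.50254488 258.99424647 289.03383323] [-0.6683031  -0.7893873   0.27414004] 0.504077114791246
222                                                                            
224                                                                            
226                                                                            
228                                                      oo                    
230                                                    oooooo                  
232                                             oooooooooooooo                 
234                                        oooooooooooooooooooo                
236                                  oooooooooooooooooooooooooooo              
238                            oooooooooooooooo      ooooooooooooo             
240                      ooooooooooooooooo           ooooooooooooo             
242              oooo    ooooooooooo                 ooooooooooooo             
244              ooooo    oooo                        oooooooooooo             
246              oooooo   ooo              
[... 2140 characters left out ...]
       oooo       .########..                           
302                            ooo        .....                                
304                                                                            
306                                                                            
308                                                                            
310                                                                            
312                                                                            
314                                                                            
316                                                                            
318
```

The caddy stands upright and in place, with the gripper clear. Handing in.

```bash
python3 -c "
from station import env
print(env.finish_job())"
```

```text
the job is handed in; nothing more can be done
None
```

I lifted the caddy over the hook's lip, stood it on the mat, took it again by the crossbar and left it standing lengthwise on the beam. The last image check showed it in place with the gripper clear, and I handed the job in after about 24 s; no verdict came back.

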